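Press the tube block into the datum corner

TASK

Someone left the code reader lying on the two-fence locating fixture: lift it off and lay it on the tablet. Then set the longer of the two drilled aluminium blocks flat on the fixture plate and press it into the corner, its long side flush against the back fence and one end against the side fence, and finish while still holding it there with a firm push on both fences at once. Leave the shorter block where it stands.

Things in the scene. Friction and masses are not known exactly. Their poses are not given: they have to be found in the camera images.
- fixture: Fixed locating fixture: flat aluminium plate 170 x 190 x 12 mm (x, y, z) bolted to the worktop, open towards the robot and to its own +y side. Origin: centre of the plate's underside, on the worktop; its x axis points away from the robot (turned by its yaw), z up. Plate top is 12 mm above the origin. Two steel fences, each 14 mm thick and rising 15 mm above the plate top, stand on its +x edge (back fence) and its -y edge (side fence).
- corner (a point): Point on the plate top in the inner corner where the planes of the two fence faces meet, at (71, -81, 12) mm in the fixture's frame; same axes as the fixture. Free plate lies towards -x and +y of it. The block is home when its centre stands 30 mm to -x and 47.5 mm to +y of this point.
- back_fence: Steel bar 14 x 190 x 15 mm along the plate's far (+x) edge, running along the fixture's y. Origin: centre of its underside. Its working face looks to -x.
- side_fence: Steel bar 108 x 14 x 15 mm along the plate's -y edge, running along the fixture's x, ending 8 mm short of the back fence. Origin: centre of its underside. Its working face looks to +y.
- reader: Loose black code reader, 37 x 62 x 30 mm (x, y, z), 0.09 kg, lying on the fixture plate about where the block has to go. Origin: centre of its underside. Easily gripped across its 37 mm (its x).
- tablet: Slim flat tablet computer, 170 x 250 x 11 mm (x, y, z), lying face up and fixed on the worktop to the left. Origin: centre of its underside; z up. The reader may lie anywhere on it.
- long_block: Loose aluminium block, 60 x 95 x 50 mm (x, y, z), with eight wells in its top, about 0.45 kg (0.35 to 0.6). Origin: centre of its underside. Gripped across its 60 mm (its x); the fences reach only 15 mm up its sides, so fingers on the upper 30 mm pass over them. Either end may face the side fence.
- short_block: The other aluminium block, 60 x 60 x 50 mm, with four wells in its top, about 0.32 kg; not needed. Origin: centre of its underside. It and the long block stand on the worktop to the right of the fixture, one nearer and one farther; which is where varies.
Not all that is in view belongs to the job. Several things have the shape of the reader; the one meant has the colours described above.

How it is judged (in metres and radians):
On the way, in this order (a step that is already met when the one before it is completed fails the run):
1. the code reader lies released on the tablet (x of reader in the frame of tablet between -0.085 and 0.085 m and y of reader in the frame of tablet between -0.125 and 0.125 m and z of reader in the frame of tablet between 0.007 and 0.035 m and contact force between the fingers and reader below 0.2 N and linear speed of reader below 0.03 m/s), for 0.2 s.
2. the long block is home in the corner, pressed on both fences (x of long_block in the frame of corner between -0.033 and -0.027 m and y of long_block in the frame of corner between 0.0445 and 0.0505 m and z of long_block in the frame of corner between -0.003 and 0.003 m and angle between the x axis of long_block and the x axis of fixture, either way round below 0.035 rad and angle between long_block's own z axis and vertical below 0.035 rad and contact force between long_block and back_fence above 2 N and contact force between long_block and side_fence above 2 N and contact force between the fingers and long_block above 1 N), for 0.2 s.
At the end, for the whole second after the job is handed in: Long block flat on the plate, square to the fences within 2 degrees, within 3 mm of home; fingers on it, pushing each fence with over 2 N through the last second. Reader released, at rest on the tablet. Short block within 30 mm of its start (all of step 1 and all of step 2 and distance of short_block from where it was at the start of the episode below 0.03 m); the arm keeps its last pose, push and grip.
It fails at once if the short block is knocked over or carried off (angle between short_block's own z axis and vertical above 0.5 rad or height (world z) of short_block above 0.03 m).
It also fails if it takes over 64 s, if anything falls off the work surface, if the arm or the gripper's body presses on something with over 40 N, if the wrist force passes 120 N, or if a joint passes its speed limit or range.

ROBOT

A 6-joint arm with a two-finger parallel gripper is mounted at the origin on a cart in front of the work surface, level with it; the furniture and walls round the work are solid. World frame = base frame: x ahead of the robot, y to its left, z up, the work surface at z = 0. Lengths are in m, angles in degrees, forces in N, time in s.
With the tool pointing down it reaches from about 0.3 to 0.75 m from the base axis. Payload 8.5 kg.
Tool frame: the origin (TCP) lies midway between the tips of the shut fingers; the grasp point (between the pads) lies 19 mm behind it; z points along the fingers, y is the direction in which the jaws open and shut (so a half turn about z gives the same grasp; the last joint's range is limited). The gripper opens to 85 mm and grips with 20 to 120 N. Pads are 22 mm wide; open, the fingers measure 114 mm over their backs; the gripper's body (76 mm by 85 mm) begins 54 mm behind the grasp point. The pads swing forward as they close: fully open they stand 13 mm farther back than shut.
Start: joints at [-76.965, 21.807, 74.336, -0, 83.858, -12.336], TCP at [0.236, -0.497, 0.195] pointing down, gripper open.
Joint ranges: [-178.18, 178.18], [-50.72, 133.34], [12.68, 142.11], [-81.47, 261.47], [9.98, 163.14], [-165.26, 165.26]. Speed limits (degrees/s): [136.94, 136.94, 180, 180, 180, 180].

INTERFACE

Orientations are given as a 3x3 rotation matrix whose columns are the frame's x, y, z axes.
In Python, from rig import env gives the robot as it stands.
- The arm moves only by the shell command python3 -m inch 'ROWS' [FORCE]. ROWS is text: rows parted by semicolons, each of 5 numbers parted by spaces: the finger opening in mm, from 0 to 85.4, then the shift along the tool's x, y, z in mm, then the turn about the tool's z in degrees. In form: jaw dx dy dz turn; .... A call has 1 to 10 rows; each row is the pose to reach, as a shift and turn from the pose commanded when the call began, along the tool's axes at that moment; what a row does not reach only later rows make up. A row lasts 1/8 s, in which the tool goes at most 62.5 mm and 10.7 degrees, less where a joint would pass 70% of its speed; a pose out of reach is approached as far as the arm can. A call with a gripper value outside its range is refused whole. The fingers move at their own pace and stop on an object; FORCE is the grip in N (left out, the last holds). Time passes only in rows, so rows that repeat a pose let the fingers close. It gives the time, the measured TCP pose, the force and the opening at its end, in the units of the state.
- env.observe(): the state, without advancing time (a new reading comes with each control period).
- env.get_image(name): name is "side" or "top"; returns a dict with "color" (400x640x3 uint8, blue, green, red), "range_z" (400x640 float32, m along the optical axis (not along the pixel's ray), 0 where there is no reading), "fov_y" (degrees; the focal length in pixels is half the picture's height over the tangent of half this angle, whatever the lens; pixels are square), "cx", "cy" (the principal point, pixels), "R" (3x3) and "t" (3): a world point X has camera coordinates R X + t. Camera axes: x right, y down, z forward; pixel columns grow to the right and rows downward; lengths in m; the calibration is good to about 2 mm. A picture is of the moment at which its call begins.
- env.close_job(): hands the job in, once; it reports no verdict.
The state is a dict: "time_s": time; "q": joint angles; "qvel": joint speeds; "joint_efforts": joint torques, N m; "position": TCP position; "tool_rot": TCP orientation; "ft_force": force on the tool from outside, world axes, zero at the start; "wrist_torque": the same for the moment, N m; "grip_width": finger opening in m.
Only numpy, scipy, OpenCV 4.12 (cv2) and the standard library are available. Lean on these libraries where they do the work, as an engineer would, in place of code of your own. Each camera call takes 0.05 s, during which the arm holds its last target.

## Working session

There is one attempt and no reset: what is moved stays moved. The work goes in short steps, Python scripts to look and compute and a shell command to move; the robot and the scene stay as the last step left them, time stands still between calls to the robot, and variables do not carry over. Pictures are saved under pics/ and viewed, and the job is handed in when it is done.

```bash
ls; mkdir -p pics; python3 - <<'E'
from rig import env
import cv2,numpy as np
s=env.observe(); print(s)
for n in("top","side"):
    d=env.get_image(n); cv2.imwrite(f"pics/{n}0.png",d["color"]); np.savez(f"pics/{n}0.npz",**d)
    print(n,d["fov_y"],d["cx"],d["cy"],d["R"],d["t"])
E
```

```text
pics
{'time_s': 0.0, 'q': array([-7.69647882e+01,  2.18415642e+01,  7.43861912e+01, -1.40659034e-03,
        8.38574498e+01, -1.23356933e+01]), 'qvel': array([-0.09129404, -0.03908326, -0.12899089, -0.04158294, -0.00756287,
        0.01244635]), 'joint_efforts': array([-1.00928526e-03, -4.48464060e+01, -2.31277120e+01, -2.68344284e-04,
        4.73734035e-03, -1.16209711e-05]), 'position': array([ 0.23557256, -0.49660607,  0.19439798]), 'tool_rot': array([[ 9.03551910e-01,  4.28478491e-01, -3.59197549e-04],
       [ 4.28478541e-01, -9.03550805e-01,  1.44328612e-03],
       [ 2.93863825e-04, -1.45799237e-03, -9.99998894e-01]]), 'ft_force': array([ 0.75145293, -0.53443355,  0.14480655]), 'wrist_torque': array([-0.0204068 ,  0.0371284 ,  0.01323849]), 'grip_width': 0.08508428707410512}
top 47.90043197559882 318.6931197435477 203.70109494262184 [[-0.00302394 -0.99987826  0.01530771]
 [-0.99706815  0.00184431 -0.0764964 ]
 [ 0.07645885 -0.01549415 -0.99695234]] [0.15684307 0.5849439  0.97170662]
side 57.40489692758749 318.6024383351282 194.82514401918104 [[-0.865647   -0.50044425  0.01451971]
 [-0.29142378  0.4800865  -0.82739902]
 [ 0.40709636 -0.72046687 -0.5614268 ]] [0.60511945 0.14369964 0.8787277 ]
```

View pics/top0.png

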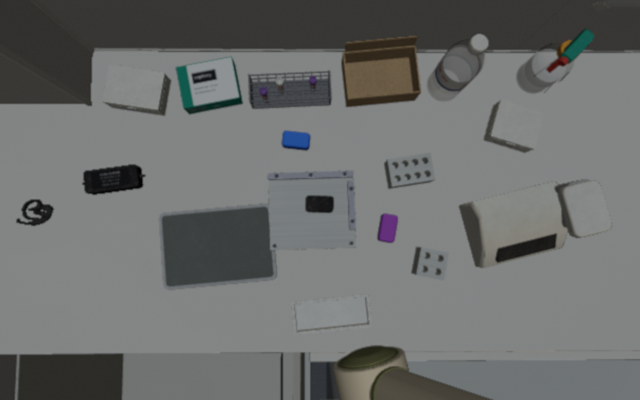

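View pics/side0.png

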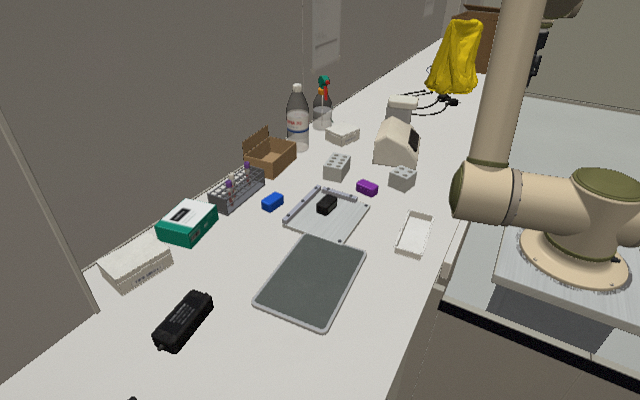

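The top view shows the fixture at about (268–356, 172–250) with the black reader at (320,204). The tablet is at (218,246), the long block (8 wells) at (410,170) and the short one (4 wells) at (432,263). The blue (296,140) and purple (388,228) boxes are decoys.

```bash
cat > h.py <<'E'
import cv2,numpy as np
def ray(d,u,v,z):
    f=200/np.tan(np.radians(float(d["fov_y"]))/2)
    R,t=d["R"],d["t"]; C=-R.T@t
    r=R.T@np.array([(u-d["cx"])/f,(v-d["cy"])/f,1.0]); return C+r*(z-C[2])/r[2]
def cloud(d):
    f=200/np.tan(np.radians(float(d["fov_y"]))/2)
    v,u=np.mgrid[0:400,0:640]; Z=d["range_z"]
    P=np.stack([(u-d["cx"])/f*Z,(v-d["cy"])/f*Z,Z],-1)-d["t"]
    return P@d["R"]
def rect(d,m,z,name=""):
    m=m.astype(np.uint8)
    cs,_=cv2.findContours(m,cv2.RETR_EXTERNAL,cv2.CHAIN_APPROX_NONE)
    c=max(cs,key=cv2.contourArea)[:,0,:]
    P=np.array([ray(d,u,v,z)[:2] for u,v in c])*1000
    (cx,cy),(w,h),a=cv2.minAreaRect(P.astype(np.float32))
    print(name,"c",round(cx,1),round(cy,1),"wh",round(w,1),round(h,1),"ang",round(a,2),"n",len(c)); return (cx,cy),(w,h),a
E
python3 - <<'E'
from h import *
d=np.load("pics/top0.npz"); P=cloud(d); z=P[...,2]*1000
def box(u0,v0,u1,v1):
    m=np.zeros((400,640),bool); m[v0:v1,u0:u1]=1; return m
for n,(b,zt,tol) in dict(reader=((300,190,340,220),42,12),long=((375,145,445,195),50,14),short=((405,238,460,290),50,14)).items():
    m=box(*b)&(abs(z-zt)<tol); print(n,np.median(z[m])); rect(d,m,zt/1000,n)
g=cv2.cvtColor(d["color"],cv2.COLOR_BGR2GRAY)
rect(d,box(300,190,340,220)&(g<45),.042,"reader-col")
rect(d,box(375,145,445,195)&(z>30),.05,"long30")
m=box(150,195,280,295)&(z>6)&(z<25); rect(d,m,.011,"tablet")
m=box(255,155,370,260)&(z>6); rect(d,m,.012,"fix")
m=box(255,155,370,260)&(z>21)&(z<33); cv2.imwrite("pics/f.png",cv2.resize((m*255).astype(np.uint8)[155:260,255:370],None,fx=4,fy=4))
c=cv2.convertScaleAbs(d["color"][150:290,255:455],alpha=1.6); cv2.imwrite("pics/crop0.png",cv2.resize(c,None,fx=4,fy=4,interpolation=cv2.INTER_CUBIC))
E
```

```text
reader 41.110849866559825
reader c 584.2 155.1 wh 60.5 36.8 ang 89.88 n 79
long 49.1741767317565
long c 657.4 -41.9 wh 61.1 97.8 ang 9.0 n 139
short 49.3176749445264
short c 456.2 -82.9 wh 63.8 59.9 ang 78.5 n 110
reader-col c 584.2 155.1 wh 56.2 32.5 ang 89.88 n 74
long30 c 657.0 -41.6 wh 61.8 98.6 ang 9.0 n 140
tablet c 503.0 369.9 wh 186.0 269.8 ang 5.15 n 395
fix c 562.8 187.0 wh 193.3 223.5 ang 1.77 n 370
```

View pics/crop0.png

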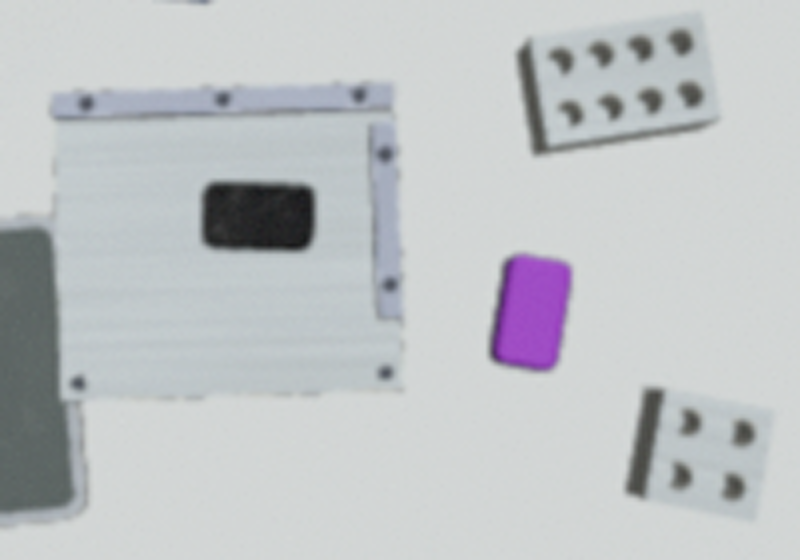

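View pics/f.png

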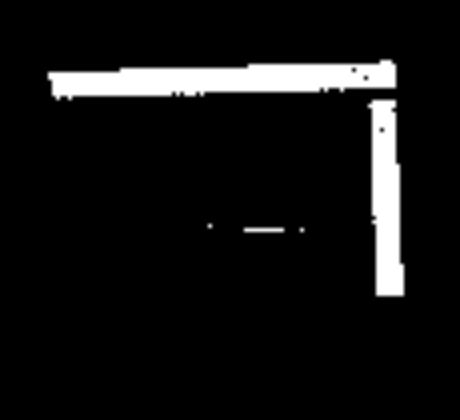

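The crop shows the fixture nearly square to the world: back fence along the top, side fence on the right, reader about 1° off. The long block is turned about 9°. Now the fences.

```bash
python3 - <<'E'
from h import *
from rig import env
d=np.load("pics/top0.npz"); P=cloud(d); z=P[...,2]*1000
m=np.zeros((400,640),bool); m[155:260,255:370]=1; m&=(z>21)&(z<33)
def box(u0,v0,u1,v1):
    k=np.zeros((400,640),bool); k[v0:v1,u0:u1]=1; return k
b=rect(d,m&box(255,160,370,180),.027,"back"); s=rect(d,m&box(340,180,370,240),.027,"side")
def line(mask):
    q=P[mask][:,:2]*1000; vx,vy,x,y=cv2.fitLine(q.astype(np.float32),cv2.DIST_HUBER,0,.01,.01).ravel(); print("fit",vx,vy,x,y,np.degrees(np.arctan2(vy,vx)))
line(m&box(255,160,370,180));line(m&box(340,180,370,240))
yaw=np.radians(1.8)
print("range-based reader/long", P[box(300,190,340,220)&(abs(z-42)<6)].mean(0),P[box(375,145,445,195)&(abs(z-50)<6)].mean(0))
E
```

```text
back c 649.3 174.2 wh 14.9 189.6 ang 1.71 n 181
side c 584.3 84.5 wh 106.1 14.4 ang 1.77 n 107
fit 0.030037371 -0.9995488 649.57513 173.88705 -88.278725
fit 0.99945706 0.032947436 583.6062 84.47024 1.8880906
range-based reader/long [0.58507885 0.15539991 0.04122221] [ 0.65807549 -0.04302664  0.04937934]
```

```bash
cat > go.py <<'E'
import sys,numpy as np
from rig import env
# go.py x y z yaw : target TCP (mm), tool-y heading (deg) -> tool-axis shift & turn
x,y,z,a=map(float,sys.argv[1:5]); s=env.observe(); R=s["tool_rot"]
d=R.T@(np.array([x,y,z])-s["position"]*1000)
h=np.degrees(np.arctan2(R[1,1],R[0,1])); t=-(a-h); t=(t+180)%360-180
print("t",round(s["time_s"],2),"pos",(s["position"]*1000).round(1),"head",h.round(2),"| shift",d.round(1),"turn",round(t,2),"| q",s["q"].round(1),"F",s["ft_force"].round(1),"w",round(s["grip_width"]*1000,1))
E
python3 go.py 584.5 155.2 120 0; python3 -m inch '85 590 -440 40 -64.6;85 590 -440 40 -64.6;85 590 -440 40 -64.6;85 590 -440 40 -64.6;85 590 -440 40 -64.6;85 590 -440 40 -64.6;85 590 -440 40 -64.6;85 590 -440 40 -64.6;85 590 -440 40 -64.6;85 590 -440 40 -64.6'; python3 go.py 584.5 155.2 120 0
```

```text
t 0.1 pos [ 235.6 -496.6  194.5] head -64.63 | shift [ 594.6 -439.4   75.2] turn -64.63 | q [-77.   21.8  74.4  -0.   83.9 -12.3] F [-0.5  0.3 -0.4] w 85.2
time_s: 1.35
position: [0.5284, 0.0566, 0.1608]
tool_rot: [[0.0, 1.0, -0.0], [1.0, -0.0, -0.0], [-0.0, -0.0, -1.0]]
ft_force: [0.6, -0.9, -0.6]
grip_width: 0.0849
t 1.35 pos [528.4  56.6 160.8] head -0.02 | shift [98.6 56.1 40.8] turn -0.02 | q [-6.7 21.6 80.7 -0.  77.8 -6.6] F [ 0.6 -0.9 -0.6] w 84.9
```

```bash
python3 -m inch '85 98 56 40 0;85 98 56 40 0;85 98 56 40 0;85 98 56 40 0'; python3 go.py 584.5 155.2 22 0
```

```text
time_s: 1.85
position: [0.5836, 0.1522, 0.1209]
tool_rot: [[0.0, 1.0, -0.001], [1.0, -0.0, -0.0], [-0.0, -0.001, -1.0]]
ft_force: [-0.8, -0.4, 1.0]
grip_width: 0.0849
t 1.85 pos [583.6 152.2 120.9] head -0.01 | shift [ 3.   1.  98.9] turn -0.01 | q [ 3.4 30.5 72.3 -0.  77.2  3.4] F [-0.8 -0.4  1. ] w 84.9
```

```bash
python3 -m inch '85 3 1 50 0;85 3 1 90 0;85 3 1 106 0;85 3 1 106 0;37 3 1 106 0;20 3 1 106 0;20 3 1 106 0;20 3 1 106 0;20 3 1 106 0;20 3 1 106 0' 40; python3 go.py 584.5 155.2 100 0
```

```text
time_s: 3.1
position: [0.5849, 0.1555, 0.0151]
tool_rot: [[0.001, 1.0, -0.0], [1.0, -0.001, -0.0], [-0.0, -0.0, -1.0]]
ft_force: [-0.7, -0.4, 0.3]
grip_width: 0.0203
t 3.1 pos [584.9 155.5  15.1] head -0.03 | shift [ -0.3  -0.4 -84.9] turn -0.03 | q [ 3.7 37.3 79.1 -0.  63.6  3.7] F [-0.7 -0.4  0.3] w 20.3
```

```bash
cat > snap.py <<'E'
import sys,cv2,numpy as np
from rig import env
n=sys.argv[1]
for c in ("top","side"):
    d=env.get_image(c); np.savez(f"pics/{c}_{n}.npz",**d)
    u0,v0,w,h=(200,140,240,150) if c=="top" else (230,110,240,150)
    im=cv2.convertScaleAbs(d["color"][v0:v0+h,u0:u0+w],alpha=1.5)
    im=cv2.resize(im,None,fx=2.4,fy=2,interpolation=cv2.INTER_CUBIC) if 0 else cv2.resize(im,None,fx=2,fy=2,interpolation=cv2.INTER_CUBIC)
    if c=="top": a=im
cv2.imwrite(f"pics/{n}.png",np.vstack([a,im]))
E
python3 snap.py a1
```

```text
(no output)
```

View pics/a1.png

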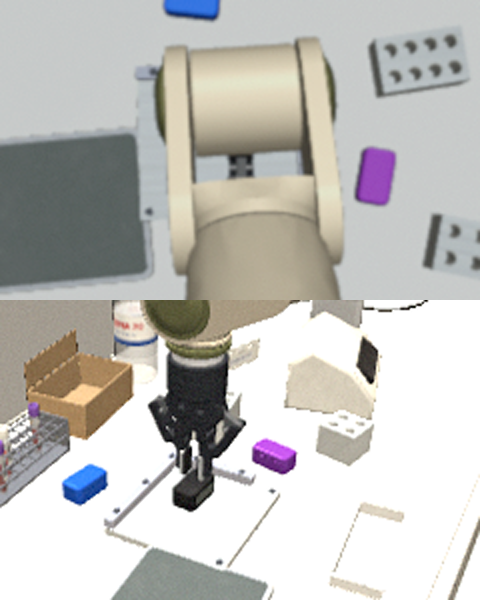

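```bash
python3 - <<'E'
import cv2,numpy as np
d=np.load("pics/side_a1.npz")
im=cv2.convertScaleAbs(d["color"][170:230,280:380],alpha=2.2,beta=10); cv2.imwrite("pics/a1z.png",cv2.resize(im,None,fx=8,fy=8,interpolation=cv2.INTER_CUBIC))
E
```

```text
(no output)
```

View pics/a1z.png

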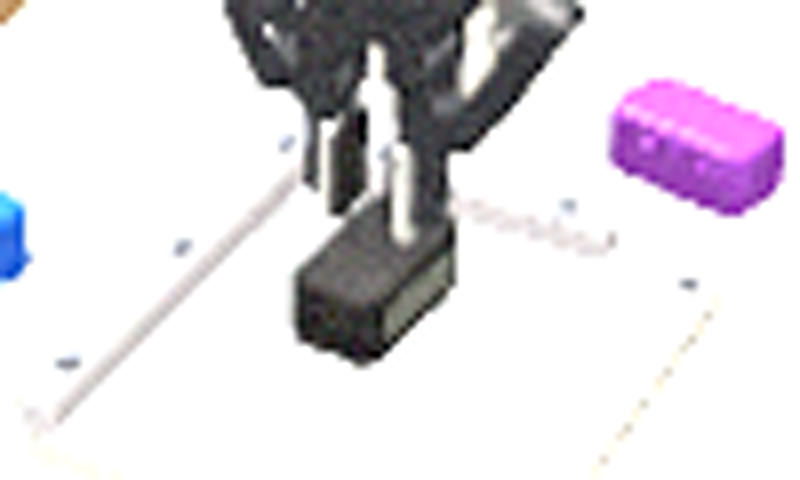

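```bash
python3 - <<'E'
from h import *
def proj(d,X):
    f=200/np.tan(np.radians(float(d["fov_y"]))/2); c=d["R"]@np.array(X)+d["t"]; return (f*c[0]/c[2]+d["cx"]).round(1),(f*c[1]/c[2]+d["cy"]).round(1),c[2].round(3)
d=np.load("pics/side_a1.npz"); d0=np.load("pics/side0.npz")
print("TCP",proj(d,(.5849,.1555,.0151)),"old reader top",proj(d0,(.5842,.1551,.042)))
# crop px -> full: u=280+x/8, v=170+y/8
for n,x,y,z in [("top-near-L",300,280,.042),("top front",385,302,.042),("top right",455,235,.042)]:
    u,v=280+x/8,170+y/8; print(n,u,v,ray(d,u,v,z)*1000)
# full reader before move
for dd,nm in((d0,"side0"),):
    g=cv2.cvtColor(dd["color"],cv2.COLOR_BGR2GRAY); m=np.zeros((400,640),bool); m[185:222,305:350]=1
    m&=g<60; v,u=np.nonzero(m); print(nm,u.min(),u.max(),v.min(),v.max()); P=cloud(dd)[m]; k=abs(P[:,2]-.042)<.006; print(P[k].mean(0),P[k].min(0),P[k].max(0))
    d1=d; g=cv2.cvtColor(d1["color"],cv2.COLOR_BGR2GRAY); P=cloud(d1)[185:222,305:350]; k=(abs(P[...,2]-.042)<.005); print(P[k].mean(0),P[k].min(0),P[k].max(0))
E
```

```text
TCP (np.float64(326.4), np.float64(207.8), np.float64(0.996)) old reader top (np.float64(326.9), np.float64(199.7), np.float64(0.981))
top-near-L 317.5 205.0 [593.71404449 189.19496457  42.        ]
top front 328.125 207.75 [563.88446728 185.45437419  42.        ]
top right 336.875 199.375 [562.10649402 139.78735795  42.        ]
side0 317 336 194 215
[0.58127656 0.16173351 0.04148765] [0.56649654 0.12931022 0.03604843] [0.59928153 0.18960453 0.04495589]
[0.58282014 0.16488673 0.04163708] [0.56655491 0.12755462 0.03714219] [0.60286732 0.18886653 0.04500369]
```

```bash
python3 - <<'E'
from h import *
d=np.load("pics/side_a1.npz"); P=cloud(d)*1000
for v in range(170,216,2):
    print(v,[tuple(P[v,u].round(0).astype(int)) for u in range(318,340,3)])
E
```

```text
170 [(np.int64(603), np.int64(174), np.int64(138)), (np.int64(597), np.int64(169), np.int64(137)), (np.int64(590), np.int64(165), np.int64(138)), (np.int64(576), np.int64(176), np.int64(148)), (np.int64(568), np.int64(176), np.int64(149)), (np.int64(565), np.int64(165), np.int64(145)), (np.int64(555), np.int64(168), np.int64(149)), (np.int64(549), np.int64(164), np.int64(150))]
172 [(np.int64(603), np.int64(174), np.int64(132)), (np.int64(595), np.int64(172), np.int64(134)), (np.int64(589), np.int64(167), np.int64(133)), (np.int64(580), np.int64(167), np.int64(136)), (np.int64(569), np.int64(173), np.int64(142)), (np.int64(564), np.int64(166), np.int64(140)), (np.int64(556), np.int64(165), np.int64(142)), (np.int64(627), np.int64(2), np.int64(38))]
174 [(np.int64(603), np.int64(172), np.int64(125)), (np.int64(595), np.int64(172), np.int64(127)), (np.int64(590), np.int64(166), np.int64(126)), (np.int64(581), np.int64(165), np.int64(129)), (np.int64(569), np.int64(171), np.int64(135)), (np.int64(565), np.int64(164), np.int64(133)), (np.int64(565), np.int64(146), np.int64(124)), (np.int
[... 6786 characters left out ...]
19)), (np.int64(585), np.int64(186), np.int64(20)), (np.int64(576), np.int64(185), np.int64(23)), (np.int64(569), np.int64(182), np.int64(24)), (np.int64(569), np.int64(163), np.int64(12)), (np.int64(561), np.int64(161), np.int64(13)), (np.int64(555), np.int64(156), np.int64(13)), (np.int64(547), np.int64(153), np.int64(14))]
214 [(np.int64(592), np.int64(189), np.int64(13)), (np.int64(585), np.int64(184), np.int64(12)), (np.int64(576), np.int64(185), np.int64(17)), (np.int64(569), np.int64(181), np.int64(17)), (np.int64(565), np.int64(172), np.int64(13)), (np.int64(559), np.int64(166), np.int64(11)), (np.int64(551), np.int64(163), np.int64(12)), (np.int64(543), np.int64(161), np.int64(14))]
```

```bash
python3 -m inch '20 0 0 -40 0;0 0 0 -40 0;0 0 0 -40 0;0 0 0 -40 0;0 0 0 -40 0;0 0 0 -40 0'; python3 snap.py a2;python3 - <<'E'
from h import *
d=np.load("pics/side_a2.npz"); P=cloud(d)*1000
im=cv2.convertScaleAbs(d["color"][140:230,280:380],alpha=2.2,beta=10); cv2.imwrite("pics/a2z.png",cv2.resize(im,None,fx=6,fy=6,interpolation=cv2.INTER_CUBIC))
# gripper column points: near TCP xy
k=(abs(P[...,0]-585)<25)&(abs(P[...,1]-155)<30)&(P[...,2]>50); q=P[k]; print(len(q),np.percentile(q[:,2],[0,1,5,50]), q[np.argsort(q[:,2])[:8]].round(0))
def proj(X):
    f=200/np.tan(np.radians(float(d["fov_y"]))/2); c=d["R"]@np.array(X)+d["t"]; return (f*c[0]/c[2]+d["cx"]).round(1),(f*c[1]/c[2]+d["cy"]).round(1)
from rig import env
p=env.observe()["position"]; print(p,proj(p))
E
```

```text
time_s: 3.95
position: [0.5847, 0.1555, 0.0547]
tool_rot: [[0.0, 1.0, -0.001], [1.0, -0.0, -0.0], [-0.0, -0.001, -1.0]]
ft_force: [0.6, -0.0, 0.8]
grip_width: 0.0001
742 [ 93.84527464  97.93868035 105.96764519 175.87781702] [[579. 161.  94.]
 [585. 167.  95.]
 [580. 159.  96.]
 [591. 166.  96.]
 [582. 167.  96.]
 [589. 165.  96.]
 [575. 153.  97.]
 [579. 168.  98.]]
[0.58481768 0.15550448 0.05491525] (np.float64(326.8), np.float64(195.8))
```

View pics/a2z.png

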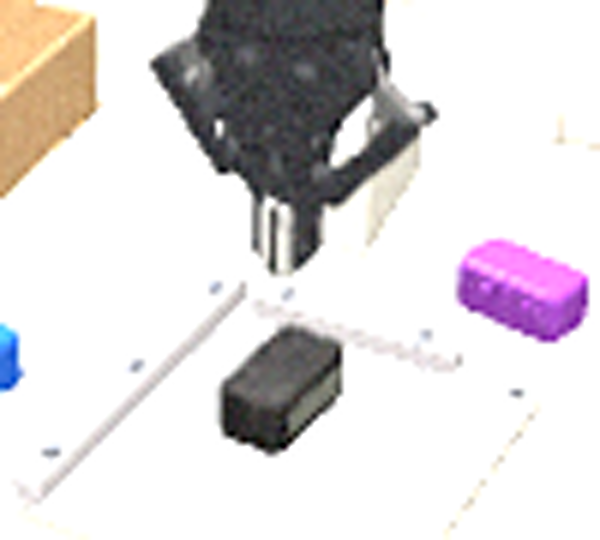

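The shut finger tips show at z≈94 mm, although the reported TCP is at 55 mm. So the real tips sit about 39 mm behind the reported TCP, and the first close happened above the reader, which hasn't moved. I'll work with that offset, going down in steps and watching the force.

```bash
python3 -m inch '85 0 0 0 0;85 0 0 0 0;85 0 0 0 0;85 0 0 0 0;85 0 0 30 0;85 0 0 55 0;85 0 0 68 0;85 0 0 76 0;85 0 0 76 0'; python3 -m inch '30 0 0 0 0;20 0 0 0 0;20 0 0 0 0;20 0 0 0 0;20 0 0 0 0;20 0 0 0 0' 40;  python3 snap.py a3
```

```text
time_s: 5.18
position: [0.585, 0.1555, -0.0208]
tool_rot: [[0.0, 1.0, -0.0], [1.0, -0.0, -0.0], [-0.0, -0.0, -1.0]]
ft_force: [0.3, -0.3, -0.1]
grip_width: 0.0852
time_s: 5.92
position: [0.5853, 0.1556, -0.0202]
tool_rot: [[0.0, 1.0, 0.001], [1.0, -0.0, 0.0], [0.0, 0.001, -1.0]]
ft_force: [-0.9, -0.4, 5.6]
grip_width: 0.0355
```

View pics/a3.png

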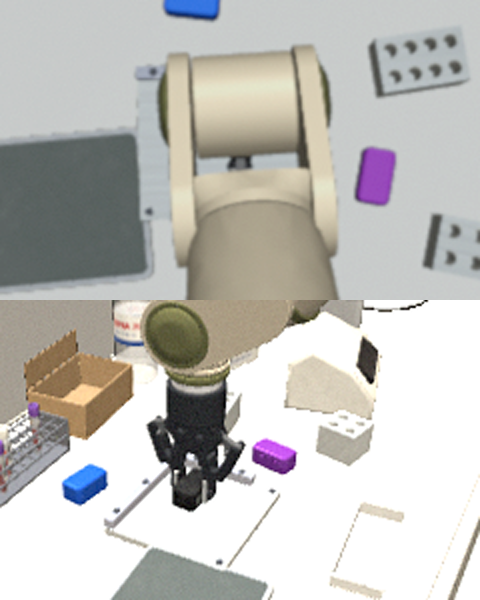

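Gripped (35.5 mm opening). The side view shows the fingers straddling the reader. Lifting it and carrying it to the tablet.

```bash
python3 -m inch '20 0 0 -30 0;20 0 0 -70 0;20 0 0 -70 0;20 50 -20 -70 0;20 100 -40 -70 0;20 150 -60 -70 0;20 195 -75 -70 0;20 210 -80 -70 0;20 210 -80 -70 0;20 210 -80 -70 0'; python3 snap.py a4; python3 go.py 505 365 50 0
python3 - <<'E'
from h import *
d=np.load("pics/top0.npz")
for u,v in[(162,222),(272,207),(274,280),(167,287)]: print(ray(d,u,v,.011)*1000)
E
```

```text
time_s: 7.28
position: [0.5054, 0.3642, 0.0487]
tool_rot: [[0.002, 1.0, -0.001], [1.0, -0.002, -0.001], [-0.001, -0.001, -1.0]]
ft_force: [0.2, 0.0, -1.0]
grip_width: 0.0353
t 7.38 pos [505.6 364.2  48.9] head -0.13 | shift [ 0.8 -0.6 -1.1] turn -0.13 | q [24.9 36.5 74.  -0.  69.6 25. ] F [-0.3 -0.1 -1.8] w 35.3
[546.20231231 501.59296623  11.        ]
[578.94374318 259.0976887   11.        ]
[418.24229909 253.92506244  11.        ]
[404.12814636 487.38912244  11.        ]
```

View pics/a4.png

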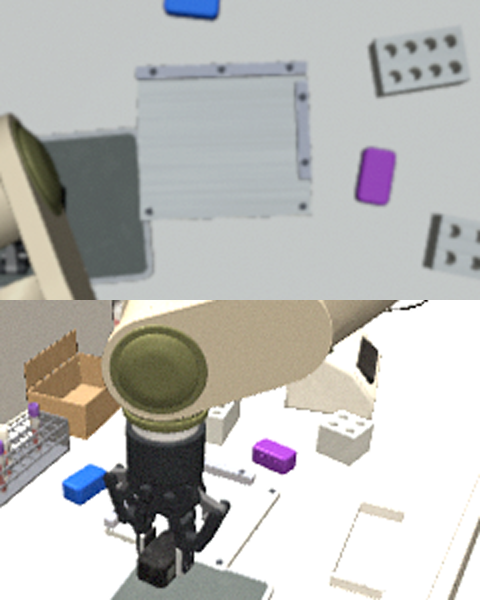

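Reader held above the tablet, fixture clear. Lowering it and releasing.

```bash
python3 -m inch '20 0 0 30 0;20 0 0 55 0;20 0 0 66 0;20 0 0 69.5 0;20 0 0 69.5 0;50 0 0 69.5 0;50 0 0 69.5 0;50 0 0 69.5 0'; python3 -m inch '50 0 0 0 0;60 0 0 -30 0;85 0 0 -90 0;85 0 0 -130 0;85 0 0 -130 0'; python3 snap.py a5; python3 - <<'E'
from h import *
d=np.load("pics/side_a5.npz");P=cloud(d)*1000
k=(abs(P[...,0]-505)<60)&(abs(P[...,1]-364)<60)&(P[...,2]>28)&(P[...,2]<50);q=P[k];print(q.mean(0),q.min(0),q.max(0))
E
python3 go.py 657.4 -42.2 80 9
```

```text
time_s: 8.38
position: [0.5051, 0.3656, -0.02]
tool_rot: [[0.0, 1.0, 0.001], [1.0, -0.0, 0.0], [0.0, 0.001, -1.0]]
ft_force: [0.5, -0.1, 0.5]
grip_width: 0.05
time_s: 9.0
position: [0.5063, 0.3663, 0.1131]
tool_rot: [[0.0, 1.0, 0.006], [1.0, -0.0, 0.003], [0.003, 0.006, -1.0]]
ft_force: [-0.6, -0.1, -0.4]
grip_width: 0.0849
[502.6900546  371.76827075  39.21725884] [486.56656446 336.71011487  28.0786651 ] [523.89283959 398.45078851  44.10444909]
t 9.1 pos [504.7 365.4 109.2] head -0.03 | shift [-407.5  152.9   29.3] turn -9.03 | q [25.  33.  69.7 -0.  77.3 25.1] F [-0.2 -0.2 -1. ] w 84.9
```

View pics/a5.png

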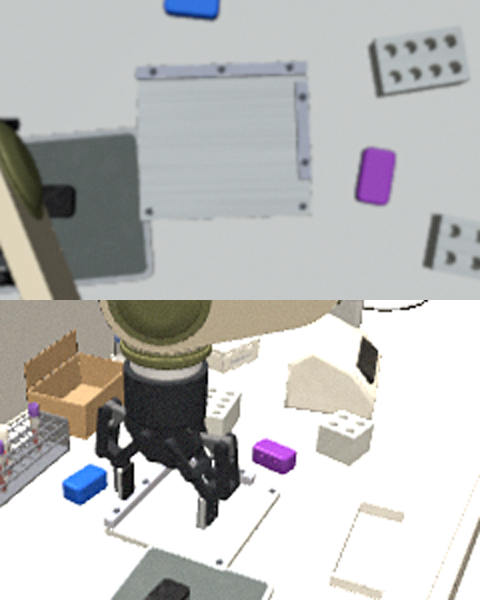

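Reader lies on the tablet, released (2x top view at (60,200)). Now to the long block.

```bash
python3 -m inch '85 -407 153 0 -9;85 -407 153 0 -9;85 -407 153 0 -9;85 -407 153 0 -9;85 -407 153 0 -9;85 -407 153 0 -9;85 -407 153 0 -9;85 -407 153 0 -9;85 -407 153 0 -9;85 -407 153 0 -9'; python3 snap.py a6;python3 go.py 657.8 -42.3 -18 9
```

```text
time_s: 10.35
position: [0.6573, -0.0402, 0.1091]
tool_rot: [[-0.158, 0.988, -0.001], [0.988, 0.158, 0.0], [0.001, -0.001, -1.0]]
ft_force: [-0.9, -0.0, -0.3]
grip_width: 0.0851
t 10.45 pos [657.5 -40.3 109.6] head 9.06 | shift [ -2.1  -0.  127.6] turn 0.06 | q [-13.8  36.4  63.    0.   80.6 -22.8] F [-1.  -0.3  0.2] w 85.1
```

View pics/a6.png

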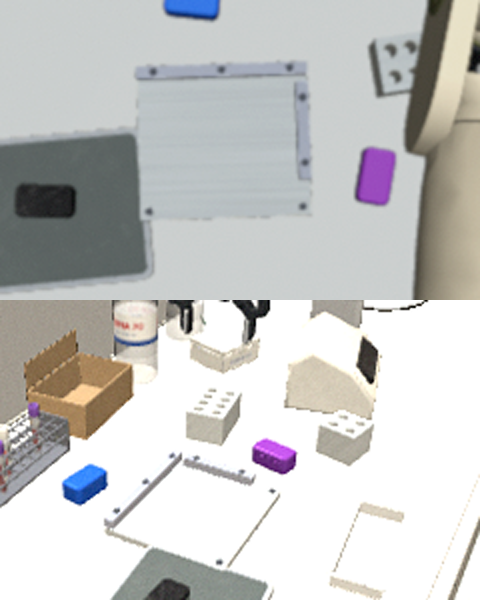

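```bash
python3 -m inch '85 -1 0 40 0;85 -1 0 80 0;85 -1 0 110 0;85 -1 0 127 0;85 -1 0 127 0;85 -1 0 127 0;60 -1 0 127 0;50 -1 0 127 0;50 -1 0 127 0;50 -1 0 127 0' 30; python3 -m inch '50 0 0 0 0;50 0 0 0 0;50 0 0 0 0' 70; python3 snap.py a7;python3 go.py 657.8 -42.3 -18 9
```

```text
time_s: 11.7
position: [0.6583, -0.0426, -0.0162]
tool_rot: [[-0.156, 0.988, 0.001], [0.988, 0.156, -0.0], [-0.001, 0.001, -1.0]]
ft_force: [-2.0, 0.5, 6.2]
grip_width: 0.0596
time_s: 12.08
position: [0.6585, -0.0427, -0.016]
tool_rot: [[-0.156, 0.988, 0.002], [0.988, 0.156, -0.0], [-0.001, 0.002, -1.0]]
ft_force: [-1.8, 1.1, 7.6]
grip_width: 0.0588
t 12.18 pos [658.5 -42.7 -16.1] head 8.97 | shift [ 0.5 -0.6  1.9] turn -0.03 | q [-14.   43.9  70.6  -0.   65.4 -22.9] F [-1.1  0.5  8.2] w 58.6
```

View pics/a7.png

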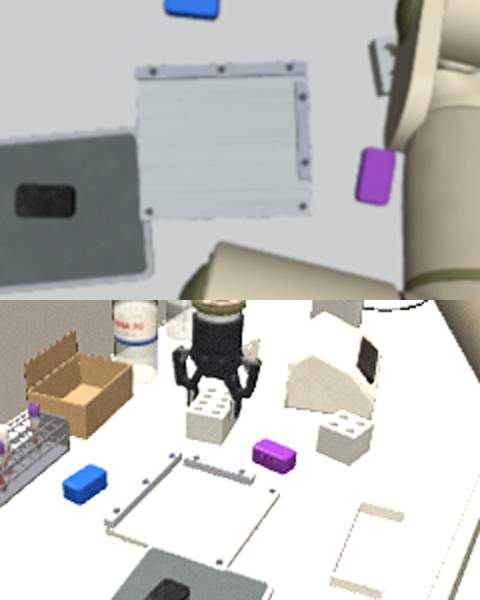

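Gripped at 58.6 mm, with the fingers on the upper part of the block. Lifting and carrying it to a point about 15 mm clear of both fences.

```bash
python3 -m inch '50 0 0 -30 0;50 0 0 -60 0;50 0 0 -60 0;50 50 -7 -60 3;50 100 -14 -60 7.2;50 150 -21 -60 7.2;50 190 -27 -60 7.2;50 204 -28.5 -60 7.2;50 204 -28.5 -60 7.2;50 204 -28.5 -60 7.2'; python3 -m inch '50 0 0 15 0;50 0 0 15 0;50 0 0 15 0';python3 snap.py a8;python3 go.py 598.5 154.3 -4 1.75
```

```text
time_s: 13.42
position: [0.5983, 0.1533, 0.042]
tool_rot: [[-0.03, 1.0, -0.001], [1.0, 0.03, -0.0], [-0.0, -0.001, -1.0]]
ft_force: [0.5, -0.9, -3.6]
grip_width: 0.0592
time_s: 13.8
position: [0.5981, 0.1542, 0.0274]
tool_rot: [[-0.03, 1.0, -0.0], [1.0, 0.03, -0.0], [-0.0, -0.0, -1.0]]
ft_force: [-0.2, -0.0, -4.6]
grip_width: 0.0589
t 13.9 pos [598.2 154.4  27.8] head 1.76 | shift [-0.1  0.3 31.8] turn 0.01 | q [ 3.5 37.4 76.2 -0.  66.3  1.7] F [ 0.6  0.1 -3.5] w 59.0
```

View pics/a8.png

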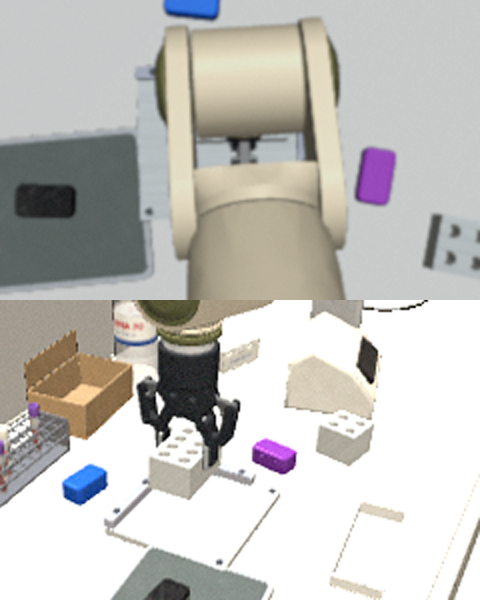

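Block held level above the plate, behind the fence faces. Lowering in steps until it touches.

```bash
python3 -m inch '50 0 0 15 0;50 0 0 27 0;50 0 0 30 0;50 0 0 30 0;50 0 0 30 0'; python3 -m inch '50 0 0 1.5 0;50 0 0 1.5 0;50 0 0 1.5 0'; python3 go.py 598.5 154.3 -4 1.75
```

```text
time_s: 14.52
position: [0.5983, 0.1546, -0.0021]
tool_rot: [[-0.031, 1.0, 0.001], [1.0, 0.031, 0.0], [0.0, 0.001, -1.0]]
ft_force: [-0.0, -0.3, -3.6]
grip_width: 0.0586
time_s: 14.9
position: [0.598, 0.1545, -0.0038]
tool_rot: [[-0.031, 1.0, 0.0], [1.0, 0.031, -0.0], [-0.0, 0.0, -1.0]]
ft_force: [-0.1, -0.5, -4.2]
grip_width: 0.0591
t 14.9 pos [598.  154.5  -3.8] head 1.77 | shift [-0.2  0.5  0.2] turn 0.02 | q [ 3.5 39.7 77.9 -0.  62.5  1.7] F [-0.1 -0.5 -4.2] w 59.1
```

```bash
python3 -m inch '50 0 0 1 0;50 0 0 1 0;50 0 0 1 0';  python3 -m inch '50 0 0 1 0;50 0 0 1 0;50 0 0 1 0'; python3 go.py 598.5 154.3 -4 1.75
```

```text
time_s: 15.28
position: [0.5981, 0.1545, -0.004]
tool_rot: [[-0.031, 1.0, 0.001], [1.0, 0.031, -0.0], [-0.0, 0.001, -1.0]]
ft_force: [-3.0, -0.0, 4.6]
grip_width: 0.0589
time_s: 15.65
position: [0.5981, 0.1545, -0.004]
tool_rot: [[-0.031, 1.0, 0.001], [1.0, 0.031, -0.0], [-0.0, 0.001, -1.0]]
ft_force: [-6.5, -0.9, 13.7]
grip_width: 0.0589
t 15.65 pos [598.1 154.5  -4. ] head 1.78 | shift [-0.3  0.4 -0. ] turn 0.03 | q [ 3.5 39.7 77.9 -0.  62.3  1.8] F [-6.5 -0.9 13.7] w 58.9
```

On the plate (stiffness about 9 N/mm). Easing off 1 mm, then sliding to the back fence.

```bash
python3 -m inch '50 0 6 -1 0;50 -5 11 -1 0;50 -11 12 -1 0;50 -11 12 -1 0;50 -11 12 -1 0'; python3 -m inch '50 0 2 0 0;50 0 2 0 0;50 0 2 0 0';python3 -m inch '50 0 2 0 0;50 0 2 0 0;50 0 2 0 0'
```

```text
time_s: 16.27
position: [0.6116, 0.144, -0.004]
tool_rot: [[-0.031, 1.0, 0.003], [1.0, 0.031, 0.0], [0.0, 0.003, -1.0]]
ft_force: [0.4, 0.6, 5.4]
grip_width: 0.0588
time_s: 16.65
position: [0.6122, 0.1439, -0.004]
tool_rot: [[-0.031, 1.0, -0.0], [1.0, 0.031, -0.0], [-0.0, -0.0, -1.0]]
ft_force: [-6.4, 0.4, 9.3]
grip_width: 0.0589
time_s: 17.02
position: [0.6131, 0.1439, -0.004]
tool_rot: [[-0.031, 1.0, -0.002], [1.0, 0.031, -0.0], [-0.0, -0.002, -1.0]]
ft_force: [-10.2, -0.9, 12.5]
grip_width: 0.0586
```

```bash
python3 -m inch '50 0 1.5 -0.5 0;50 0 1.5 -0.5 0;50 0 1.5 -0.5 0';python3 -m inch '50 -3 0 0 0;50 -3 0 0 0;50 -3 0 0 0';python3 -m inch '50 -2 0 0 0;50 -2 0 0 0;50 -2 0 0 0'
```

```text
time_s: 17.4
position: [0.613, 0.144, -0.0038]
tool_rot: [[-0.031, 0.999, -0.006], [1.0, 0.031, -0.001], [-0.0, -0.006, -1.0]]
ft_force: [-16.1, -1.3, 14.2]
grip_width: 0.0591
time_s: 17.77
position: [0.613, 0.1436, -0.0038]
tool_rot: [[-0.032, 0.999, -0.006], [0.999, 0.032, 0.003], [0.004, -0.006, -1.0]]
ft_force: [-15.2, 10.8, 13.5]
grip_width: 0.059
time_s: 18.15
position: [0.6131, 0.1424, -0.0038]
tool_rot: [[-0.032, 0.999, -0.005], [0.999, 0.032, 0.005], [0.005, -0.005, -1.0]]
ft_force: [-15.7, 15.4, 13.2]
grip_width: 0.059
```

```bash
python3 -m inch '50 -1 0 -0.5 0;50 -1 0 -0.5 0;50 -1 0 -0.5 0;50 -1 0 -0.5 0';python3 -m inch '50 -1 0 0 0;50 -1 0 0 0;50 -1 0 0 0';python3 snap.py a9; python3 - <<'E'
import cv2,numpy as np
d=np.load("pics/side_a9.npz")
im=cv2.convertScaleAbs(d["color"][150:230,285:385],alpha=1.3); cv2.imwrite("pics/a9z.png",cv2.resize(im,None,fx=7,fy=7,interpolation=cv2.INTER_CUBIC))
E
```

```text
time_s: 18.65
position: [0.6131, 0.141, -0.0037]
tool_rot: [[-0.032, 0.999, -0.006], [0.999, 0.032, 0.004], [0.004, -0.006, -1.0]]
ft_force: [-13.9, 13.6, 9.6]
grip_width: 0.0586
time_s: 19.02
position: [0.6131, 0.1402, -0.0037]
tool_rot: [[-0.032, 0.999, -0.006], [0.999, 0.032, 0.004], [0.005, -0.006, -1.0]]
ft_force: [-13.6, 14.4, 9.6]
grip_width: 0.059
```

View pics/a9z.png

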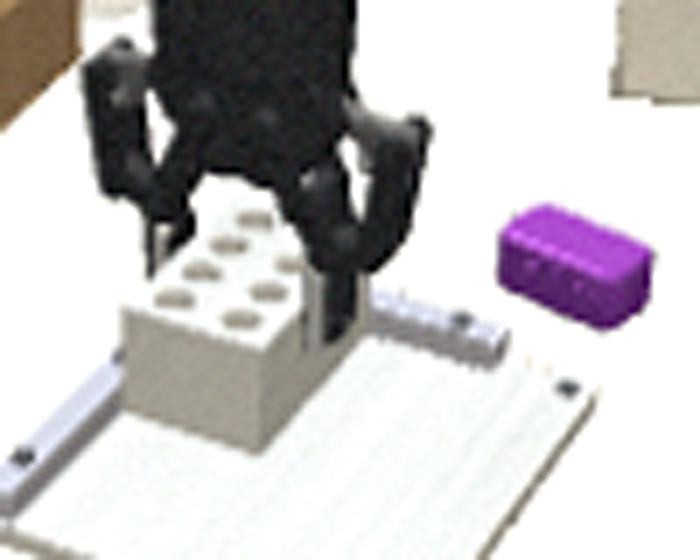

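The block is flush on the back fence and near the side fence. The y force stays around 14 N while it moves, so it is still sliding. Continuing until the force rises.

```bash
for i in 1 2; do python3 -m inch '50 -1 0 0 0;50 -1 0 0 0;50 -1 0 0 0' | grep -E "pos|ft"; done
```

```text
position: [0.6131, 0.1402, -0.0037]
ft_force: [-13.8, 19.8, 10.0]
position: [0.6132, 0.1402, -0.0036]
ft_force: [-13.2, 23.1, 10.6]
```

```bash
python3 -m inch '50 -1 0 0 0;50 -1 0 0 0;50 -1 0 0 0' | grep -E "pos|ft"
```

```text
position: [0.6132, 0.1402, -0.0035]
ft_force: [-13.2, 27.2, 10.6]
```

```bash
python3 -m inch '50 0 1.5 0 0;50 0 1.5 0 0;50 0 1.5 0 0;50 0 1.5 0 0;50 0 1.5 0 0;50 0 1.5 0 0' ;python3 snap.py b1; python3 - <<'E'
from h import *
d=np.load("pics/side_b1.npz"); P=cloud(d)*1000
im=cv2.convertScaleAbs(d["color"][150:230,285:385],alpha=1.3); cv2.imwrite("pics/b1z.png",cv2.resize(im,None,fx=7,fy=7,interpolation=cv2.INTER_CUBIC))
th=np.radians(1.75);ex=np.array([np.cos(th),np.sin(th)]);ey=np.array([-ex[1],ex[0]]);c=np.array([645.4,93.2])
L=np.stack([(P[...,:2]-c)@ex,(P[...,:2]-c)@ey,P[...,2]-12],-1)
k=(L[...,0]>-75)&(L[...,0]<10)&(L[...,1]>-5)&(L[...,1]<110)
top=L[k&(abs(L[...,2]-50)<3)]; print("top z",np.median(top[:,2]),"x",np.percentile(top[:,0],[1,99]),"y",np.percentile(top[:,1],[1,99]))
A=np.c_[top[:,:2],np.ones(len(top))]; print("plane",np.linalg.lstsq(A,top[:,2],rcond=None)[0])
e=L[k&(L[...,2]>8)&(L[...,2]<40)&(L[...,1]>85)]; print("end face y",np.median(e[:,1]),"x",np.percentile(e[:,0],[1,99]),len(e))
A=np.c_[e[:,0],np.ones(len(e))]; print("yaw err deg",np.degrees(np.linalg.lstsq(A,e[:,1],rcond=None)[0][0]))
f=L[k&(L[...,2]>8)&(L[...,2]<40)&(L[...,0]<-50)&(L[...,1]<85)]; print("front face x",np.median(f[:,0]),len(f))
bf=L[(L[...,2]>5)&(L[...,2]<13)&(L[...,1]>105)&(L[...,1]<170)&(abs(L[...,0])<10)]; print("back face x",np.median(bf[:,0]),len(bf))
E
python3 go.py 0 0 0 0
```

```text
time_s: 21.0
position: [0.6131, 0.1402, -0.0035]
tool_rot: [[-0.032, 0.999, -0.008], [0.999, 0.032, 0.009], [0.009, -0.008, -1.0]]
ft_force: [-20.6, 26.4, 14.5]
grip_width: 0.0587
top z 50.61637654071754 x [-71.76440311   1.57815744] y [ 2.082672   96.75281326]
plane [-8.17166798e-05  3.49473737e-03  5.02529372e+01]
end face y 95.04970933866261 x [-60.36991147   8.8411306 ] 240
yaw err deg 3.507831686676057
front face x -60.03385821338921 118
back face x -0.15861776442409184 32
t 21.1 pos [613.1 140.2  -3.5] head 1.85 | shift [-1.204e+02 -6.173e+02  5.000e-01] turn 1.85 | q [ 1.9 40.7 75.4  0.6 64.3 -0.2] F [-21.   27.3  14.3] w 59.0
```

View pics/b1z.png

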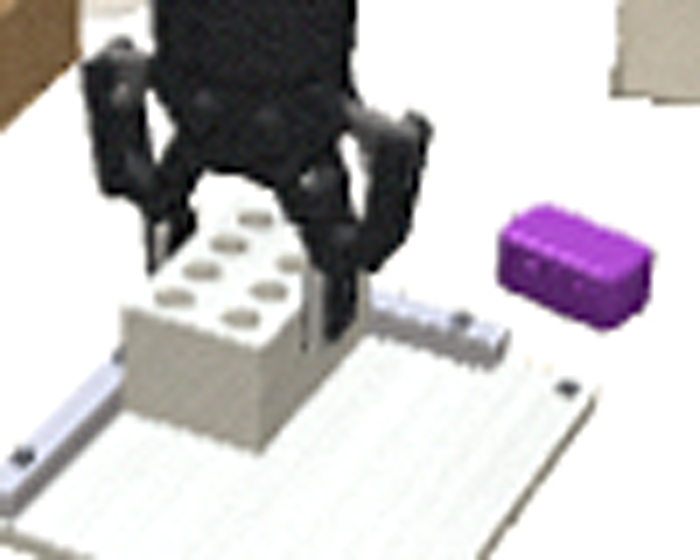

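Measured against the fence faces, the end face is at 95.05 mm and the front face at 60.03 mm, so the block is home. The 3.5° yaw fit included fence pixels, so I'm redoing it clean from the saved picture and checking that the force holds.

```bash
python3 - <<'E'
from h import *
d=np.load("pics/side_b1.npz"); P=cloud(d)*1000
th=np.radians(1.75);ex=np.array([np.cos(th),np.sin(th)]);ey=np.array([-ex[1],ex[0]]);c=np.array([645.4,93.2])
L=np.stack([(P[...,:2]-c)@ex,(P[...,:2]-c)@ey,P[...,2]-12],-1)
e=L[(L[...,0]>-56)&(L[...,0]<-6)&(L[...,2]>6)&(L[...,2]<44)&(abs(L[...,1]-95)<6)]
f=L[(L[...,1]>62)&(L[...,1]<90)&(L[...,2]>6)&(L[...,2]<44)&(abs(L[...,0]+60)<6)]
for n,q,i,j in(("end",e,0,1),("front",f,1,0)):
    v=cv2.fitLine(np.ascontiguousarray(q[:,[i,j]]).astype(np.float32),cv2.DIST_HUBER,0,.01,.01).ravel(); print(n,len(q),np.degrees(np.arctan(v[1]/v[0])),np.median(q[:,j]))
# side-view reader and short block
r=P[(abs(P[...,0]-505)<60)&(abs(P[...,1]-364)<60)&(P[...,2]>33)&(P[...,2]<50)]; print("reader",r.mean(0) if len(r) else None)
for t in("side0","side_b1"):
    Q=cloud(np.load(f"pics/{t}.npz"))*1000; s=Q[(abs(Q[...,0]-456)<45)&(abs(Q[...,1]+83)<45)&(abs(Q[...,2]-50)<5)]; print("short",t,np.median(s,0))
E
python3 -m inch '50 0 0 0 0;50 0 0 0 0;50 0 0 0 0;50 0 0 0 0'
```

```text
end 191 0.22934976 95.0873493869589
front 55 -0.6423865 -59.65876705224984
reader [503.43005941 370.63341622  40.27755866]
short side0 [454.47114636 -79.04543791  49.80287215]
short side_b1 [454.32837812 -79.30303171  50.13196706]
time_s: 21.6
position: [0.6131, 0.1402, -0.0035]
tool_rot: [[-0.032, 0.999, -0.008], [0.999, 0.032, 0.009], [0.009, -0.008, -1.0]]
ft_force: [-21.1, 27.7, 14.3]
grip_width: 0.0586
```

Square to within about 0.6°, and the reader and short block are in place. I'm adding a little back-fence push as margin against friction, then handing in.

```bash
python3 -m inch '50 0 1 -0.5 0;50 0 2 -0.5 0;50 -0.5 2 -0.5 0;50 -0.5 2 -0.5 0;50 -0.5 2 -0.5 0;50 -0.5 2 -0.5 0;50 -0.5 2 -0.5 0' && python3 - <<'E'
from rig import env
s=env.observe(); print(s["time_s"],s["position"],s["ft_force"],s["tool_rot"][:,2])
if -50<s["ft_force"][0]<-15 and 15<s["ft_force"][1]<50: print(env.close_job())
s=env.observe(); print(s["time_s"],s["position"],s["ft_force"])
E
```

```text
time_s: 22.48
position: [0.613, 0.1402, -0.0034]
tool_rot: [[-0.032, 0.999, -0.013], [0.999, 0.033, 0.009], [0.009, -0.013, -1.0]]
ft_force: [-29.1, 27.5, 17.5]
grip_width: 0.0586
22.475 [ 0.61298814  0.14019704 -0.00337801] [-29.09161596  27.50246051  17.54349062] [-0.01330445  0.00892997 -0.99987162]
the job is handed in; nothing more can be done
None
the job is handed in; nothing more can be done
```

I laid the code reader on the tablet, then pressed the long block into the fixture corner and handed the job in at 22.5 s, still holding the push.

**Last checks**
- **Long block:** its faces measured about 60 mm from the back fence line and 95 mm from the side fence line, which is home. It was flat on the plate and square within about 0.6°. I took these readings just before a final small increase in push, during which the tool moved about 0.1 mm.
- **Push:** at hand-in the wrist force was about 29 N towards the back fence and 27 N towards the side fence. Part of that is friction, because the force on each fence cannot be measured directly.
- **Reader and short block:** the reader lies released near the middle of the tablet. The short block has not moved, within about 0.5 mm.

**Checks that disagreed**
- **Finger tips:** the real tips sat about 39 mm behind the reported tool point in the side camera. My first close on the reader therefore shut above it, without disturbing it. I corrected for the offset and the later grasps held.
- **First yaw fit:** it read 3.5° because fence pixels were mixed in. Refitting without them gave 0.2° on the end face and -0.6° on the front face.
- **Tool tilt:** the tool leaned about 0.9° under the final push. I did not measure the block's own tilt again after that.

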